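# Run the last truffles out of the lever dispenser and ease its flap shut

## Robot

A 7-joint arm with a two-finger parallel gripper is mounted at the origin on the work surface. World frame = base frame: x ahead of the robot, y to its left, z up, the work surface at z = 0. Lengths are in m, angles in rad, forces in N, time in s.
With the tool pointing down it reaches from about 0.4 to 0.85 m from the base axis. Payload 10.4 kg.
Tool frame: the origin (TCP) lies at the very end of the fingers, on their centre line; the grasp point (between the pads) lies 19 mm behind it (grip_point_offset is the distance from the TCP to the grasp point, in m); z points along the fingers, y is the line along which they close (so a half turn about z gives the same grasp; the last joint's range is limited). The gripper opens to 87 mm and grips with 3 to 60 N. Pads are 19 mm wide; open, the fingers measure 117 mm over their backs; the gripper's body (75 mm by 190 mm) begins 51 mm behind the grasp point.
Start: joints at [1.194, 0.332, -0.065, 1.46, 0.022, 1.35, -0.088], TCP at [0.217, -0.586, 0.223] pointing down, gripper open.
Joint ranges: [-2.6, 2.6], [-0.5, 2.12], [-1.47, 1.34], [0.16, 2.42], [-1.27, 4.41], [0.06, 2.06], [-2.6, 2.6]. Speed limits (rad/s): [2.22, 2.22, 2.79, 2.79, 3.14, 3.14, 3.14].

## Interface

Orientations are given as a unit quaternion [x, y, z, w].
In Python, from bench import * gives the robot as it stands.
- The arm moves only by the tool play_rows, never from a script. Its argument "increments" is text: rows parted by semicolons, each of 7 numbers parted by spaces: the turn, a rotation vector about the tool's x, y, z in rad, then the shift along the tool's x, y, z in m, then the opening, from 0 (shut) to 1 (fully open). A call has 1 to 8 rows; each row is the pose to reach, as a shift and turn from the pose commanded when the call began, along the tool's axes at that moment; what a row does not reach only later rows make up. A row lasts 1/10 s, in which the tool goes at most 50 mm and 8.59 degrees, less where a joint would pass 70% of its speed; a pose out of reach is approached as far as the arm can. A call with a gripper value outside its range is refused whole. The fingers move at their own pace and stop on an object; "grip_force" is the grip in N (left out, the last holds). Time passes only in rows, so rows that repeat a pose let the fingers close. It gives the time, the measured TCP pose, the force, the opening and the grip force at its end, in the units of the state.
- read_state(): the state, without advancing time (a new reading comes with each control period).
- camera(name): name is "side" or "top" or "wrist"; returns a dict with "color" (400x640x3 uint8, red, green, blue), "fx", "fy", "cx", "cy" (pixels), "k1" (the pictures are not rectified: a ray, as slopes to the right and down, at radius r is drawn at 1 + k1 r^2 times it, then the intrinsics apply), "camera_from_world" (4x4, takes a point from world to camera coordinates); the wrist camera has in their place "mount" (4x4, takes a point from camera to tool coordinates, whose origin is the TCP and whose axes are the flange's). Camera axes: x right, y down, z forward; pixel columns grow to the right and rows downward; lengths in m; the calibration is good to about 2 mm. A picture is of the moment at which its call begins: read the wrist's pose just before it. There is no depth.
- close_job(): hands the job in; it is judged then, once.
The state is a dict: "time": time; "joint_positions": joint angles; "joint_vel": joint speeds; "joint_torque": joint torques, N m; "ee_pos": TCP position; "eef_rot": TCP orientation; "ft_force": force on the tool from outside, world axes, zero at the start; "torque": the same for the moment, N m; "width": finger opening in m; "grip_force": force on a finger pad.
Only numpy, scipy, OpenCV 4.12 (cv2) and the standard library are available. Lean on these libraries where they do the work, as an engineer would, in place of code of your own. Each camera call takes 0.05 s, during which the arm holds its last target. There are 200 camera calls.

## Task

Run the last five truffles out of the dispenser into the bowl: press the pad of its lever right down to raise the flap and hold it there until all five have rolled out, then ease the lever all the way back up with the finger under control, so that the flap closes gently and never slams. Do not touch the truffles, leave the bowl standing where it is, and do not disturb the tea tin, the mug or the slab tray.

Things in the scene. Friction and masses are not known exactly. Their poses are not given: they have to be found in the camera images.
- dispenser: Countertop gravity dispenser fixed to the counter: clear bin 155 deep x 94 wide, wooden cover, top knob at 360 mm, plywood stand. Origin on the counter under the bin; its own -x is the front (spout), y its left, z up. Bin front wall at x = -45 mm, 178 to 335 mm up; the spout juts to x = -101 mm, up to 186 mm, 94 mm wide. The lever runs along its right side, y = -68 mm.
- spout_lip (a point): Middle of the front edge of the sloping floor, where truffles leave the spout: x = -100 mm of the dispenser, 105 mm up; inner width 84 mm.
- lever: The lever: steel bar with a black pad at its front end. Origin on its pivot line, x = 60, y = 0 mm of the dispenser, 140 mm up. Pressed down 0.19 rad to a firm stop it raises the flap fully by a tie rod and crank. A spring pushes it back up (at the pad about 1.5 N at the top, 5.5 N at the bottom): let go anywhere, it snaps up and the flap slams.
- lever_pad (a point): Centre of the top face of the lever's pad (52 mm along the dispenser's x, 42 mm wide, 10 mm thick), where it is pressed. At rest x = -165, y = -68 mm of the dispenser, 168 mm up; right down it is 43 mm lower, within 3 mm of the same plumb line. Free space above it; the bowl's rim lies 70 mm or more below.
- flap (a joint): Angle of the metal flap lid that closes the spout, hinged along its top edge 178 mm up: 0 hanging shut, 1.2 rad swung up and out with the lever right down. It follows the lever nearly in proportion, about 0.03 rad for each mm of the pad.
- flap_edge (a point): Middle of the flap's lower free edge; the flap is 80 mm wide and 53 mm tall. Shut: 62 mm in front of the dispenser's origin, 125 mm up.
- bowl: White bowl standing under the spout, rim 160 mm across, 55 mm tall. Origin: centre of its underside.
- bowl_in (a point): Centre of the bowl's inner floor.
- truffle1: Chocolate truffle 1 of five, a ball 26 mm across, 12 g; at the start it lies inside the bin on the sloping floor behind the flap, and rolls out once the flap is up by about 0.7 rad or more (all five within about a second). Origin at its centre.
- truffle2: Chocolate truffle 2 of five, a ball 26 mm across, 12 g; at the start it lies inside the bin on the sloping floor behind the flap, and rolls out once the flap is up by about 0.7 rad or more (all five within about a second). Origin at its centre.
- truffle3: Chocolate truffle 3 of five, a ball 26 mm across, 12 g; at the start it lies inside the bin on the sloping floor behind the flap, and rolls out once the flap is up by about 0.7 rad or more (all five within about a second). Origin at its centre.
- truffle4: Chocolate truffle 4 of five, a ball 26 mm across, 12 g; at the start it lies inside the bin on the sloping floor behind the flap, and rolls out once the flap is up by about 0.7 rad or more (all five within about a second). Origin at its centre.
- truffle5: Chocolate truffle 5 of five, a ball 26 mm across, 12 g; at the start it lies inside the bin on the sloping floor behind the flap, and rolls out once the flap is up by about 0.7 rad or more (all five within about a second). Origin at its centre.
- tea_tin: Bystander: red tea tin, 74 mm across, 125 mm tall. Origin: centre of its underside.
- mug: Bystander: white mug, 76 mm across, 85 mm tall, handle to its +y. Origin: centre of its underside.
- slab_box: Bystander: flat wooden tray with a chocolate slab, 150 x 100 x 20 mm. Origin: centre of its underside.
Mind the look-alikes: they are no part of the job. What is shaped like the bowl but purple or yellow is not meant.

How it is judged:
By the outcome, as a careful person would: the job done as asked, in the order asked, and still so for the second after the job is handed in, with the robot touching nothing.
It also fails if it takes over 40 s, if anything falls off the work surface, if the arm or the gripper's body presses on something with over 40 N, if the wrist force passes 120 N, or if a joint passes its speed limit or range.

## Working session

There is one attempt and no reset: what is moved stays moved. The work goes in short steps, Python scripts to look and compute and a tool call to move; the robot and the scene stay as the last step left them, time stands still between calls to the robot, and variables do not carry over. Pictures are saved under pics/ and viewed, at most 10 in all, crops included, and the job is handed in when it is done.

Besides the shell and the picture viewer there is one more tool, called after "Call:" as name(argument=value, ...) on one line, values as JSON. play_rows: Moves the arm, as the interface text tells. Its arguments: {"type":"object","properties":{"increments":{"type":"string"},"grip_force":{"type":"number"}},"required":["increments"]}

```bash
mkdir -p pics
cat > h.py <<'E'
from bench import *
import numpy as np, cv2
def ray(c,u,v,T=None):
    d=np.array([(u-c["cx"])/c["fx"],(v-c["cy"])/c["fy"]]); s=d.copy()
    for _ in range(20): s=d/(1+c["k1"]*(s@s))
    M=np.linalg.inv(c["camera_from_world"]) if T is None else T
    return M[:3,3], M[:3,:3]@np.array([s[0],s[1],1.])
def onplane(c,u,v,z,T=None):
    o,d=ray(c,u,v,T); return o+d*(z-o[2])/d[2]
def proj(c,p):
    q=c["camera_from_world"]@np.r_[p,1]; s=q[:2]/q[2]; s=s*(1+c["k1"]*(s@s))
    return np.array([c["fx"]*s[0]+c["cx"],c["fy"]*s[1]+c["cy"]])
E
python3 - <<'E'
from h import *
s=read_state(); print({k:np.round(v,4).tolist() for k,v in s.items()})
for n in("side","top"):
    c=camera(n); cv2.imwrite(f"pics/{n}0.png",c["color"][...,::-1]); print(n,c["fx"],c["k1"],np.round(np.linalg.inv(c["camera_from_world"]),3).tolist())
E
```

```text
{'time': 0.0, 'joint_positions': [1.1944, 0.3329, -0.0647, 1.461, 0.0216, 1.3499, -0.0885], 'joint_vel': [0.0022, 0.0004, -0.0008, 0.0006, -0.0003, -0.0022, 0.0002], 'joint_torque': [0.0004, -62.325, 0.0247, -38.9904, -0.0613, 0.0398, 0.0002], 'ee_pos': [0.2164, -0.5859, 0.2217], 'eef_rot': [0.9844, 0.176, -0.0002, -0.0007], 'ft_force': [0.2349, 0.582, 0.4298], 'torque': [-0.0035, 0.0147, -0.035], 'grip_force': 0.0, 'width': 0.087}
side 423.80460903705654 -0.0654783142173903 [[-0.705, -0.54, 0.46, 0.06], [-0.709, 0.525, -0.471, 0.54], [0.013, -0.658, -0.753, 0.896], [0.0, 0.0, 0.0, 1.0]]
top 401.6420908044366 -0.030544966259607436 [[0.007, -0.993, 0.119, 0.426], [-1.0, -0.004, 0.025, 0.039], [-0.025, -0.119, -0.993, 1.032], [0.0, 0.0, 0.0, 1.0]]
```

View pics/side0.png

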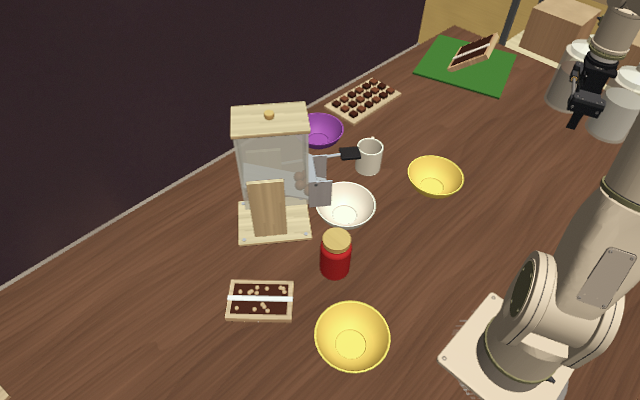

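View pics/top0.png

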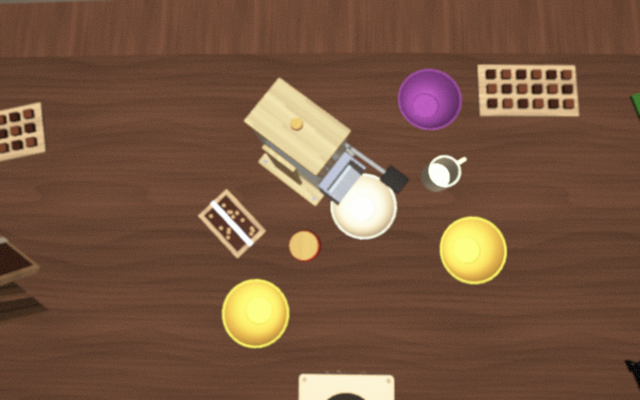

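Side view: the dispenser is left of centre, with its knob at (269,115) and the black lever pad at (350,154). The white bowl is below the pad and the mug is beside it. Top view: knob at (297,124), pad at (396,179), white bowl at (364,206) and mug at (441,173).

Run:
```python
from h import *
C={n:camera(n) for n in("side","top")}
def cen(n,box,f):
    x0,y0,x1,y1=box; hsv=cv2.cvtColor(C[n]["color"],cv2.COLOR_RGB2HSV)[y0:y1,x0:x1].astype(int)
    m=f(hsv).astype(np.uint8); k,l,st,ce=cv2.connectedComponentsWithStats(m); i=1+st[1:,4].argmax()
    cs,_=cv2.findContours((l==i).astype(np.uint8),0,2); r=cv2.minAreaRect(max(cs,key=len))
    print(n,st[i].tolist(),ce[i]+[x0,y0],"rect",r); return ce[i]+[x0,y0],r
def tri(a,b):
    (o,d),(p,e)=ray(C["side"],*a),ray(C["top"],*b)
    t=np.linalg.lstsq(np.c_[d,-e],p-o,rcond=None)[0]; A,B=o+d*t[0],p+e*t[1]; return (A+B)/2,np.linalg.norm(A-B)
blk=lambda h:(h[...,2]<60)&(h[...,1]<120)
ps,_=cen("side",(335,140,362,166),blk); pt,r=cen("top",(375,155,415,200),blk)
print("pad tri",tri(ps,pt),"top@.168",onplane(C["top"],*pt,.168),"side@.166",onplane(C["side"],*ps,.166))
g=lambda h:(h[...,1]>110)&(h[...,2]>120)
ks,_=cen("side",(255,106,282,121),g);kt,_=cen("top",(285,112,308,136),g)
K=tri(ks,kt);print("knob",K, onplane(C["top"],*kt,.352))
bx=cv2.boxPoints((( r[0][0]+375,r[0][1]+155),r[1],r[2]))
print("pad corners",[onplane(C["top"],*q,.168)[:2].round(4).tolist() for q in bx])
# lid corners (top view, read by eye) 
q=[onplane(C["top"],*u,.345)[:2] for u in((280,79),(350,127),(319,174),(246,121))]; print("lid",np.round(q,4).tolist())
for n,b in(("side",(325,130,375,175)),("top",(340,140,460,220))):
    x0,y0,x1,y1=b; cv2.imwrite(f"pics/crop_{n}.png",cv2.resize(C[n]["color"][y0:y1,x0:x1,::-1],None,fx=6,fy=6))
```

```text
side [4, 7, 22, 13, 233] [349.65236052 153.10729614] rect ((14.512195587158203, 13.109757423400879), (12.25790023803711, 20.20897102355957), 83.6598129272461)
top [7, 12, 26, 21, 163] [395.77300613 175.72392638] rect ((19.506711959838867, 23.70469856262207), (21.955415725708008, 15.811176300048828), 34.99202346801758)
pad tri (array([ 0.58048735, -0.1051008 ,  0.15419513]), np.float64(0.004318089952088266)) top@.168 [ 0.57978508 -0.10159287  0.168     ] side@.166 [ 0.57042319 -0.09600659  0.166     ]
side [9, 5, 10, 9, 55] [268.61818182 115.56363636] rect ((13.5, 9.0), (8.0, 9.0), 90.0)
top [6, 6, 12, 12, 112] [296.3125     123.66964286] rect ((11.5, 11.5), (11.0, 11.0), 90.0)
knob (array([0.63912306, 0.09999051, 0.34988595]), np.float64(0.0010469568787802863)) [0.63889325 0.10013488 0.352     ]
pad corners [[0.5727, -0.0694], [0.6014, -0.0895], [0.5737, -0.1281], [0.5452, -0.1079]]
lid [[0.724, 0.1314], [0.635, 0.0061], [0.5509, 0.06], [0.6462, 0.1904]]
```

Run:
```python
from h import *
a=cv2.imread("pics/crop_side.png");b=cv2.imread("pics/crop_top.png")
o=np.zeros((580,720,3),np.uint8);o[:270,:300]=a;o[280:580,:]=cv2.resize(b,(720,480))[60:360]
cv2.imwrite("pics/both.png",o)
```

```text
(no output)
```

View pics/both.png

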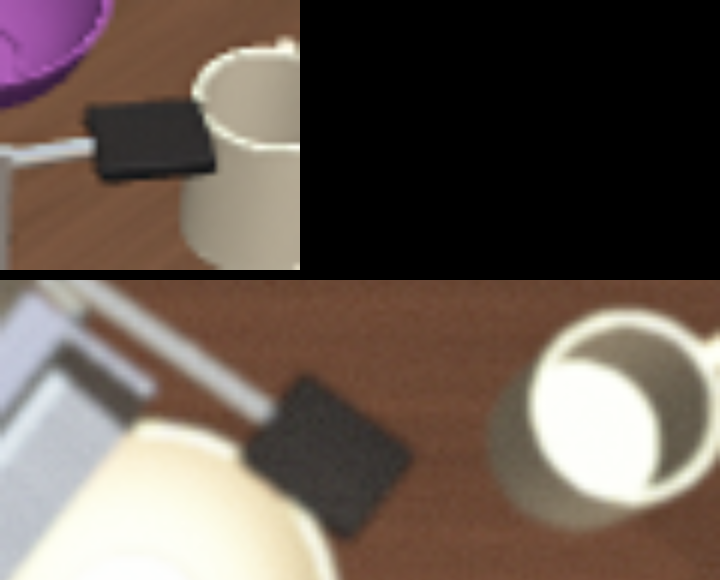

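Crops: in the top view the pad's face is centred at about (394.5,179.5), and in the side view at about (350,152.7). That puts it near (0.570, −0.097), with the dispenser yaw about 54°. I'll move there with the fingers shut.

Call:
play_rows(increments="0 0 -0.07 0.03 -0.02 0 0;0 0 -0.14 0.07 -0.047 0 0;0 0 -0.21 0.11 -0.074 0 0;0 0 -0.28 0.15 -0.1 0 0;0 0 -0.35 0.19 -0.127 0 0;0 0 -0.42 0.23 -0.154 0 0;0 0 -0.49 0.27 -0.181 0 0;0 0 -0.59 0.31 -0.208 0 0")

```text
time: 1.0
ee_pos: [0.436, -0.282, 0.2227]
eef_rot: [0.89, 0.456, -0.0, 0.0]
ft_force: [0.7, -1.2, 0.1]
width: 0.0311
grip_force: 0.0
```

```bash
cat > d.py <<'E'
from h import *
import sys
from scipy.spatial.transform import Rotation as R
s=read_state(); r=R.from_quat(s["eef_rot"]); t=np.array([float(a) for a in sys.argv[1:4]])
print(s["time"],s["ee_pos"],s["ft_force"],s["width"])
a=np.radians(54.)
W=np.array([[np.cos(a),-np.sin(a),0],[-np.sin(a)*-1,np.cos(a),0],[0,0,1]])
# target: tool y along -dispenser y, z down, x = y x z
y=-W[:,1]; z=np.array([0,0,-1.]); x=np.cross(y,z)
print("shift",r.inv().apply(t-s["ee_pos"]).round(4),"turn",(r.inv()*R.from_matrix(np.c_[x,y,z])).as_rotvec().round(4))
for n in("side","top"):
    c=camera(n); print(n,onplane(c,*{"side":(350,152.7),"top":(394.5,179.5)}[n],.168).round(4), proj(c,t).round(1))
E
python3 d.py .57 -.097 .21
```

```text
1.0 [ 0.43604241 -0.282025    0.22267913] [ 0.71354143 -1.18111011  0.11274596] 0.0311151362841195
shift [0.2284 0.0006 0.0126] turn [0.0004 0.0002 0.0042]
side [ 0.5694 -0.0961  0.168 ] [351.3 139.8]
top [ 0.5715 -0.0987  0.168 ] [396.9 176.8]
```

Call:
play_rows(increments="0 0 0 0.04 0 0 0;0 0 0 0.085 0 0 0;0 0 0 0.13 0 0.004 0;0 0 0 0.17 0 0.008 0;0 0 0 0.2 0 0.012 0;0 0 0 0.22 0 0.012 0;0 0 0 0.228 0 0.012 0;0 0 0 0.228 0 0.012 0")

```text
time: 1.9
ee_pos: [0.5692, -0.0986, 0.2103]
eef_rot: [0.89, 0.455, -0.0, -0.0]
ft_force: [-0.8, -0.4, 0.2]
width: 0.0002
grip_force: 0.0
```

```bash
python3 d.py .5705 -.0975 .168
python3 - <<'E'
from h import *
o=[]
for n,(x,y) in(("side",(250,80)),("top",(300,110))):
    o.append(cv2.resize(camera(n)["color"][y:y+130,x:x+180,::-1],None,fx=2.2*2,fy=2.2*2)[:290*2:1] if 0 else cv2.resize(camera(n)["color"][y:y+145,x:x+190,::-1],(390,298)))
cv2.imwrite("pics/near.png",np.hstack(o))
E
```

```text
1.9 [ 0.56920053 -0.09863805  0.21034515] [-0.78274383 -0.42913454  0.22679268] 0.0001675272362544446
shift [0.0017 0.0004 0.0423] turn [-0.0004 -0.0001  0.0025]
side [ 0.5694 -0.0961  0.168 ] [350.1 152.2]
top [ 0.5715 -0.0987  0.168 ] [394.  179.9]
```

View pics/near.png

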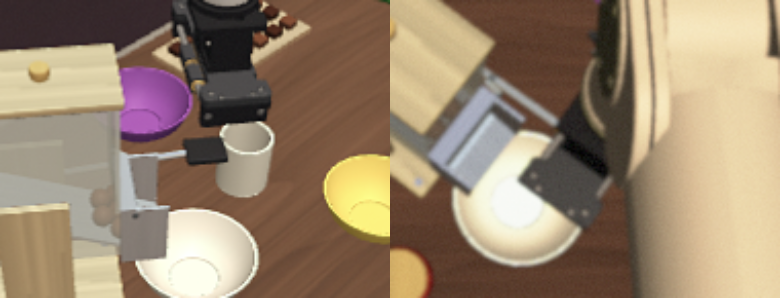

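Side crop: the closed fingertips sit right above the pad at about (207,122), well clear. Next I'll descend slowly to contact.

Call:
play_rows(increments="0 0 0 0.001 0 0.01 0;0 0 0 0.001 0 0.02 0;0 0 0 0.001 0 0.029 0;0 0 0 0.001 0 0.035 0;0 0 0 0.001 0 0.039 0;0 0 0 0.001 0 0.042 0;0 0 0 0.001 0 0.045 0;0 0 0 0.001 0 0.048 0")

```text
time: 2.9
ee_pos: [0.5698, -0.0985, 0.1627]
eef_rot: [0.891, 0.455, 0.0, 0.0]
ft_force: [-1.8, -1.0, 2.1]
width: 0.0005
grip_force: 0.9
```

In contact, at about 2 N. I'll press on to the bottom.

Call:
play_rows(increments="0 0 0 0 0 0.004 0;0 0 0 0 0 0.009 0;0 0 0 0 0 0.014 0;0 0 0 0 0 0.019 0;0 0 0 0 0 0.024 0;0 0 0 0 0 0.029 0;0 0 0 0 0 0.033 0;0 0 0 0 0 0.036 0")

```text
time: 3.7
ee_pos: [0.5698, -0.0986, 0.1264]
eef_rot: [0.891, 0.454, 0.0, 0.0]
ft_force: [-3.2, -5.0, 9.9]
width: 0.0007
grip_force: 5.7
```

Call:
play_rows(increments="0 0 0 0 0 0.001 0;0 0 0 0 0 0.002 0;0 0 0 0 0 0.002 0;0 0 0 0 0 0.002 0")

```text
time: 4.1
ee_pos: [0.57, -0.0986, 0.1257]
eef_rot: [0.891, 0.454, 0.0, 0.001]
ft_force: [-6.1, -3.8, 14.1]
width: 0.0004
grip_force: 7.9
```

The force rose to 14 N, so the lever is at its stop. I'll hold here.

Call:
play_rows(increments="0 0 0 0 0 0 0;0 0 0 0 0 0 0;0 0 0 0 0 0 0;0 0 0 0 0 0 0;0 0 0 0 0 0 0;0 0 0 0 0 0 0;0 0 0 0 0 0 0;0 0 0 0 0 0 0")

```text
time: 4.9
ee_pos: [0.5699, -0.0987, 0.1257]
eef_rot: [0.891, 0.454, 0.0, 0.001]
ft_force: [-7.0, -4.3, 15.1]
width: 0.0005
grip_force: 7.9
```

Call:
play_rows(increments="0 0 0 0 0 0 0;0 0 0 0 0 0 0;0 0 0 0 0 0 0;0 0 0 0 0 0 0;0 0 0 0 0 0 0;0 0 0 0 0 0 0;0 0 0 0 0 0 0;0 0 0 0 0 0 0")

```text
time: 5.7
ee_pos: [0.5699, -0.0986, 0.1257]
eef_rot: [0.891, 0.454, 0.0, 0.001]
ft_force: [-5.4, -4.5, 14.7]
width: 0.0006
grip_force: 7.9
```

Run:
```python
from h import *
o=[]
for n,(x,y) in(("side",(230,100)),("top",(290,110))):
    o.append(cv2.resize(camera(n)["color"][y:y+145,x:x+160,::-1],(400,362),interpolation=cv2.INTER_CUBIC))
cv2.imwrite("pics/down.png",np.hstack(o)); print(read_state()["ft_force"])
```

```text
[-5.96441179 -4.75578961 14.2582495 ]
```

View pics/down.png

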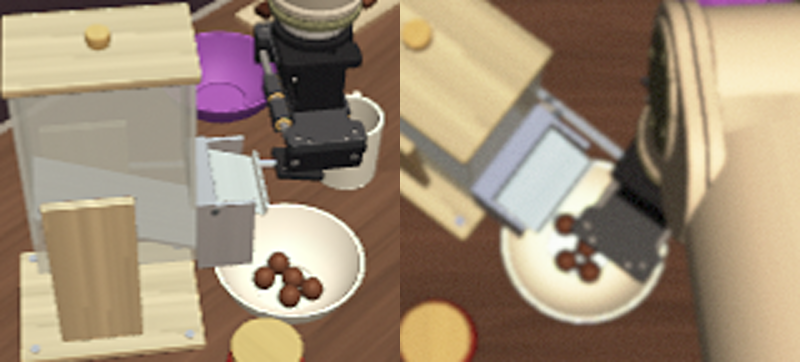

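Side view: the bin is empty and all five truffles are in the bowl, at (278,262), (265,277), (292,277), (313,288) and (290,295). The flap is up. I'll ease the lever back up at about 10 mm/s.

Call:
play_rows(increments="0 0 0 0 0 -0.001 0;0 0 0 0 0 -0.002 0;0 0 0 0 0 -0.003 0;0 0 0 0 0 -0.004 0;0 0 0 0 0 -0.005 0;0 0 0 0 0 -0.006 0;0 0 0 0 0 -0.007 0;0 0 0 0 0 -0.008 0")

```text
time: 6.6
ee_pos: [0.5697, -0.0987, 0.1326]
eef_rot: [0.891, 0.454, -0.0, 0.0]
ft_force: [-1.9, -4.3, 3.8]
width: 0.0007
grip_force: 2.7
```

Call:
play_rows(increments="0 0 0 0 0 -0.001 0;0 0 0 0 0 -0.002 0;0 0 0 0 0 -0.003 0;0 0 0 0 0 -0.004 0;0 0 0 0 0 -0.005 0;0 0 0 0 0 -0.006 0;0 0 0 0 0 -0.007 0;0 0 0 0 0 -0.008 0")

```text
time: 7.4
ee_pos: [0.5698, -0.0983, 0.1407]
eef_rot: [0.891, 0.455, 0.0, 0.0]
ft_force: [-1.5, -5.1, 3.8]
width: 0.0005
grip_force: 2.2
```

Call:
play_rows(increments="0 0 0 0 0 -0.001 0;0 0 0 0 0 -0.002 0;0 0 0 0 0 -0.003 0;0 0 0 0 0 -0.004 0;0 0 0 0 0 -0.005 0;0 0 0 0 0 -0.006 0;0 0 0 0 0 -0.007 0;0 0 0 0 0 -0.008 0")

```text
time: 8.2
ee_pos: [0.5698, -0.0982, 0.1487]
eef_rot: [0.891, 0.455, 0.0, 0.0]
ft_force: [-0.3, -3.4, 3.4]
width: 0.0002
grip_force: 1.6
```

Call:
play_rows(increments="0 0 0 0 0 -0.001 0;0 0 0 0 0 -0.002 0;0 0 0 0 0 -0.003 0;0 0 0 0 0 -0.004 0;0 0 0 0 0 -0.005 0;0 0 0 0 0 -0.006 0;0 0 0 0 0 -0.007 0;0 0 0 0 0 -0.008 0")

```text
time: 9.0
ee_pos: [0.5697, -0.0979, 0.1566]
eef_rot: [0.891, 0.455, 0.0, -0.0]
ft_force: [0.6, 0.3, 1.9]
width: 0.0003
grip_force: 1.0
```

Still in contact; I'll slow down for the last 10 mm or so.

Call:
play_rows(increments="0 0 0 0 0 -0.0006 0;0 0 0 0 0 -0.0012 0;0 0 0 0 0 -0.0018 0;0 0 0 0 0 -0.0024 0;0 0 0 0 0 -0.003 0;0 0 0 0 0 -0.0036 0;0 0 0 0 0 -0.0042 0;0 0 0 0 0 -0.0048 0")

```text
time: 9.8
ee_pos: [0.5696, -0.0983, 0.1613]
eef_rot: [0.891, 0.455, -0.0, -0.0]
ft_force: [-0.1, 1.3, 0.7]
width: 0.0008
grip_force: 0.8
```

Call:
play_rows(increments="0 0 0 0 0 -0.0005 0;0 0 0 0 0 -0.001 0;0 0 0 0 0 -0.0015 0;0 0 0 0 0 -0.002 0;0 0 0 0 0 -0.0025 0;0 0 0 0 0 -0.003 0;0 0 0 0 0 -0.0035 0;0 0 0 0 0 -0.004 0")

```text
time: 10.6
ee_pos: [0.5697, -0.0984, 0.1654]
eef_rot: [0.891, 0.455, 0.0, 0.0]
ft_force: [0.9, -0.2, 1.8]
width: 0.0003
grip_force: 0.5
```

Call:
play_rows(increments="0 0 0 0 0 -0.0005 0;0 0 0 0 0 -0.001 0;0 0 0 0 0 -0.0015 0;0 0 0 0 0 -0.002 0;0 0 0 0 0 -0.0025 0;0 0 0 0 0 -0.003 0;0 0 0 0 0 -0.0035 0;0 0 0 0 0 -0.004 0")

```text
time: 11.4
ee_pos: [0.5695, -0.0985, 0.1692]
eef_rot: [0.891, 0.455, -0.0, -0.0]
ft_force: [-0.4, 0.4, -0.0]
width: 0.0003
grip_force: 0.0
```

Call:
play_rows(increments="0 0 0 0 0 -0.0005 0;0 0 0 0 0 -0.001 0;0 0 0 0 0 -0.0015 0;0 0 0 0 0 -0.002 0;0 0 0 0 0 -0.0025 0;0 0 0 0 0 -0.003 0;0 0 0 0 0 -0.0035 0;0 0 0 0 0 -0.004 0")

```text
time: 12.2
ee_pos: [0.5696, -0.0984, 0.1734]
eef_rot: [0.891, 0.455, -0.0, 0.0]
ft_force: [0.0, -0.8, 0.7]
width: 0.0005
grip_force: 0.0
```

The finger has left the pad, so the lever is back at rest. I'll raise the tool and check.

Call:
play_rows(increments="0 0 0 0 0 -0.005 0;0 0 0 0 0 -0.015 0;0 0 0 0 0 -0.025 0;0 0 0 0 0 -0.035 0;0 0 0 0 0 -0.045 0;0 0 0 0 0 -0.05 0;0 0 0 0 0 -0.05 0;0 0 0 0 0 -0.05 0")

```text
time: 13.0
ee_pos: [0.5695, -0.0983, 0.2231]
eef_rot: [0.891, 0.455, -0.0, -0.0]
ft_force: [0.3, -0.2, 0.3]
width: 0.0007
grip_force: 0.0
```

Run:
```python
from h import *
o=[]
for n,(x,y) in(("side",(230,100)),("top",(290,110))):
    o.append(cv2.resize(camera(n)["color"][y:y+145,x:x+160,::-1],(400,362),interpolation=cv2.INTER_CUBIC))
cv2.imwrite("pics/end.png",np.hstack(o)); print(read_state()["ft_force"])
```

```text
[ 0.8800555   0.1952685  -0.44158352]
```

View pics/end.png

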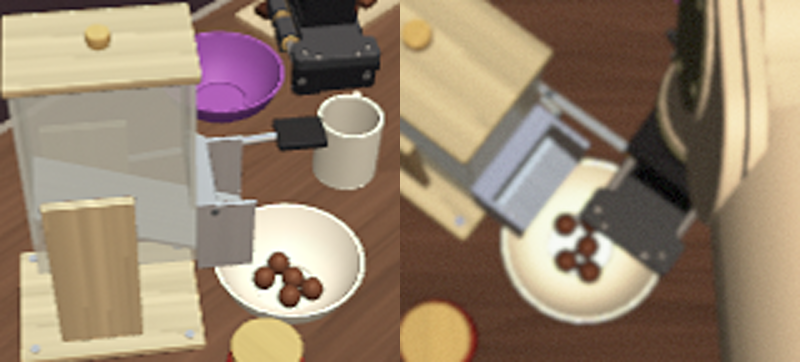

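Side view: the pad is back up at (300,133), the flap is shut, all five truffles are in the bowl around (290,280), and the bowl and mug haven't moved. I'll hand the job in.

```bash
python3 -c "
from bench import *
print(close_job())"
```

```text
the job is handed in; nothing more can be done
None
```

The job is done and handed in at about 13 s: all five truffles are in the bowl, the lever was eased back up under the finger, the flap is shut, and the last pictures show the bowl and mug where they were.

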